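# Flux the sockets of flanged pipe stubs before brazing

## Robot

A 6-joint arm with a two-finger parallel gripper is mounted at the origin on the work surface. World frame = base frame: x ahead of the robot, y to its left, z up, the work surface at z = 0. Lengths are in m, angles in rad, forces in N, time in s.
With the tool pointing down it reaches from about 0.35 to 0.8 m from the base axis. Payload 7.3 kg.
Tool frame: the origin (TCP) lies midway between the tips of the shut fingers; the grasp point (between the pads) lies 19 mm behind it; z points along the fingers, y is the line along which they close (so a half turn about z gives the same grasp; the last joint's range is limited). The gripper opens to 85 mm and grips with 20 to 120 N. Pads are 22 mm wide; open, the fingers measure 114 mm over their backs; the gripper's body (76 mm by 85 mm) begins 54 mm behind the grasp point. The pads swing forward as they close: fully open they stand 13 mm farther back than shut.
Start: joints at [-1.318, 0.342, 1.524, -0, 1.275, -0.146], TCP at [0.204, -0.484, 0.231] pointing down, gripper open.
Joint ranges: [-2.53, 2.53], [-0.77, 2.02], [0.04, 2.7], [-1, 4.14], [0.28, 2.66], [-3.11, 3.11]. Speed limits (rad/s): [2.57, 2.57, 3.14, 3.14, 3.14, 3.14].

## Interface

Orientations are given as a unit quaternion [x, y, z, w].
In Python, from plant import get_obs, camera, sign_off gives the robot as it stands. The module is installed in compiled form; this text tells all that it offers.
- The arm moves only by the tool drive_tool, never from a script. Its argument "commands" is a list of rows, each an object with "translation": the shift along the tool's x, y, z in units of 50 mm (1.0 is 50 mm), a list of three; "spin": the turn about the tool's z in units of 6 degrees (1.0 is 6 degrees). A call has exactly 8 rows; each row is the pose to reach, as a shift and turn from the pose commanded when the call began, along the tool's axes at that moment; what a row does not reach only later rows make up. A row lasts 1/8 s, in which the tool goes at most 62.5 mm and 10.7 degrees, less where a joint would pass 70% of its speed; a pose out of reach is approached as far as the arm can. A call with a gripper value outside its range is refused whole. "hand" is the closure, from 0 (fully open) to 1 (shut), set as the call begins (left out, the last holds). The fingers move at their own pace and stop on an object; "squeeze" is the grip in N (left out, the last holds). Time passes only in rows, so rows that repeat a pose let the fingers close, or fill a call up. It gives the time, the measured TCP pose, the force, the opening and the grip force at its end, in the units of the state.
- get_obs(): the state, without advancing time (a new reading comes with each control period).
- camera(name): name is "scene" or "top"; returns a dict with "image" (384x512x3 uint8, red, green, blue), "fx", "fy", "cx", "cy" (pixels), "eye" and "orientation" of the camera in the world. Camera axes: x right, y up, looking along -z (the intrinsics and any distortion apply to the point x, -y, -z); pixel columns grow to the right and rows downward; lengths in m; the calibration is good to about 2 mm. A picture is of the moment at which its call begins. There is no depth.
- sign_off(): hands the job in; it is judged then, once.
The state is a dict: "t": time; "q": joint angles; "joint_vel": joint speeds; "joint_efforts": joint torques, N m; "tcp_pos": TCP position; "tool_rot": TCP orientation; "wrist_force": force on the tool from outside, world axes, zero at the start; "ft_torque": the same for the moment, N m; "opening": opening from 0.0 (shut) to 1.0 (fully open); "grasp_force": force on a finger pad.
Only numpy, scipy, OpenCV 4.12 (cv2) and the standard library are available. Lean on these libraries where they do the work, as an engineer would, in place of code of your own. Each camera call takes 0.05 s, during which the arm holds its last target. There are 200 camera calls.

## Task

Stand every flanged pipe stub upright on the firebrick slab that is still empty; the other slab carries a finished valve body, which stays as it is. When all are there, lift the lid off the low wide flux tin and set it on the bench, take the capped flux brush out of its holder jar, dip its bristles deep into the tin, then push them about 30 mm down into the open top of each stub, from the narrowest stub to the widest, and rinse them by dipping deep into the tall jar. Put the brush back in its holder jar with the cap down on the rim and the lid back on the flux tin; have all the stubs still standing on that slab at the end, and do not disturb the valve body or the spanner and the red magnetic square at the far edge.

Things in the scene. Friction and masses are not known exactly. Their poses are not given: they have to be found in the camera images.
- slab_left: cream firebrick slab on the left (+y) side, fixed to the bench, 340 (own x) x 160 (own y) x 30 mm high; origin at the centre of its underside, so its top is 30 mm above the origin; three stubs fit in a row along x, 85 mm apart, or anywhere else on it
- valve_left: finished valve body, steel, upright, 96 mm high, round foot flange 90 mm across, side flange reaching 56 mm out; present only if the left slab is the occupied one (exactly one of valve_left and valve_right is there), standing near that slab's centre; origin at the centre of its underside; 1.5 kg, loose, not to be moved
- slab_right: cream firebrick slab on the right (-y) side, fixed to the bench, 340 (own x) x 160 (own y) x 30 mm high; origin at the centre of its underside, so its top is 30 mm above the origin; three stubs fit in a row along x, 85 mm apart, or anywhere else on it
- valve_right: finished valve body, steel, upright, 96 mm high, round foot flange 90 mm across, side flange reaching 56 mm out; present only if the right slab is the occupied one (exactly one of valve_left and valve_right is there), standing near that slab's centre; origin at the centre of its underside; 1.5 kg, loose, not to be moved
- stub_narrow: narrow flanged steel pipe stub, standing upright on the bench at the start; may be absent (two or three stubs are there): pipe 34 mm outside, 26 mm bore open at the top, 70 mm high in all, on a round foot flange 70 mm across and 12 mm thick which closes the bore below; about 0.45 kg, loose; origin at the centre of its underside, z up its axis; grip the pipe from above below its rim
- stub_narrow_mouth (a point): centre of the open top of the narrow stub, 70 mm above its origin
- stub_middle: middle flanged steel pipe stub, standing upright on the bench at the start; may be absent (two or three stubs are there): pipe 42 mm outside, 34 mm bore open at the top, 90 mm high in all, on a round foot flange 76 mm across and 12 mm thick which closes the bore below; about 0.6 kg, loose; origin at the centre of its underside, z up its axis; grip the pipe from above below its rim
- stub_middle_mouth (a point): centre of the open top of the middle stub, 90 mm above its origin
- stub_wide: wide flanged steel pipe stub, standing upright on the bench at the start; may be absent (two or three stubs are there): pipe 50 mm outside, 42 mm bore open at the top, 110 mm high in all, on a round foot flange 82 mm across and 12 mm thick which closes the bore below; about 0.75 kg, loose; origin at the centre of its underside, z up its axis; grip the pipe from above below its rim
- stub_wide_mouth (a point): centre of the open top of the wide stub, 110 mm above its origin
- flux_tin: low wide open tin, fixed to the bench, 80 mm outside, 74 mm inside, 55 mm high, inner floor 5 mm up; origin at the centre of its underside
- flux_tin_mouth (a point): centre of the flux tin's mouth, 55 mm above its origin, z up
- rinse_jar: tall open grey jar, fixed to the bench, 66 mm outside, 60 mm inside, 100 mm high, inner floor 5 mm up; origin at the centre of its underside
- rinse_jar_mouth (a point): centre of the rinse jar's mouth, 100 mm above its origin, z up
- brush_jar: slim steel holder jar of the brush, fixed to the bench, 44 mm outside, 38 mm bore, 95 mm high, on a round foot 76 mm across; the brush hangs in it, its cap resting on the rim; origin at the centre of its underside
- brush_jar_mouth (a point): centre of the brush jar's mouth, 95 mm above its origin, z up
- brush: flux brush with a cap, 152 mm long, 0.12 kg, upright in its jar at the start; origin at the bristle tip (lower end), z up along it; bristles 13 mm across and brass ferrule 15 mm across up to 40 mm, stem 8 mm across, black cap disc 50 mm across from 80 to 92 mm, round wooden handle 22 mm across from 92 to 152 mm; seated in its jar the tip is 15 mm above the bench
- brush_grip (a point): point on the brush's axis in the middle of its handle, 124 mm above the bristle tip: pinch the handle here from above
- spanner: bystander: spanner lying beyond the work, at the far edge
- magnet_square: bystander: red square magnetic block with a steel edge, 90 mm, at the far edge
- tin_lid: loose aluminium lid lying on the flux tin at the start, 0.15 kg: disc 86 mm across and 6 mm thick with a 62 mm plug reaching 5 mm down into the tin's 74 mm mouth, and a black knob 22 mm across from 6 to 40 mm above the origin; origin at the centre of the disc's underside, which rests on the tin's rim; set down on the bench it stands on the plug, origin 5 mm up
- tin_lid_knob (a point): point on the lid's axis in the knob, 30 mm above the lid's origin: pinch it here from above
- nut: bystander: large steel nut, 32 mm across, 16 mm high, lying among the things; loose, may be pushed
- offcut: bystander: steel offcut 40 x 22 x 12 mm, lying among the things; loose, may be pushed
There are look-alikes about, which are no part of the job. Leave any pink look-alike of the tin_lid alone. What is shaped like the brush but green is not meant.

How it is judged:
By the outcome, as a careful person would: the job done as asked, in the order asked, and still so for the second after the job is handed in, with the robot touching nothing.
Of valve_left, valve_right only 1 to 1 are there at a start; the rules pass over those that are not, and their reading is None.
Of stub_narrow, stub_middle, stub_wide only 2 to 3 are there at a start; the rules pass over those that are not, and their reading is None.
At some moment in a run one of stub_narrow, stub_middle, stub_wide may be knocked a few centimetres aside while the robot is not near it.
It also fails if it takes over 210 s, if anything falls off the work surface, if the arm or the gripper's body presses on something with over 40 N, if the wrist force passes 120 N, or if a joint passes its speed limit or range.

## Working session

There is one attempt and no reset: what is moved stays moved. The work goes in short steps, Python scripts to look and compute and a tool call to move; the robot and the scene stay as the last step left them, time stands still between calls to the robot, and variables do not carry over. Pictures are saved under pics/ and viewed, at most 14 in all, crops included, and the job is handed in when it is done.

Besides the shell and the picture viewer there is one more tool, called after "Call:" by a JSON object that holds its "method" and its "body". drive_tool: Moves the arm, as the interface text tells. Its arguments: {"type":"object","properties":{"commands":{"type":"array"},"hand":{"type":"number"},"squeeze":{"type":"number"}},"required":["commands"]}

```bash
mkdir -p pics; ls; python3 - <<'E'
from plant import get_obs,camera
import cv2
print(get_obs())
for n in("scene","top"):
    c=camera(n);cv2.imwrite(f"pics/{n}0.png",cv2.resize(c["image"][:,:,::-1],(800,600),interpolation=cv2.INTER_CUBIC))
    print({k:v for k,v in c.items() if k!="image"})
E
```

```text
pics
{'t': 0.0, 'q': array([-1.31797858e+00,  3.42721870e-01,  1.52500161e+00,  7.12835365e-06,
        1.27541181e+00, -1.46010586e-01]), 'joint_vel': array([-0.00104562,  0.00189005,  0.00036921,  0.00010502, -0.00255468,
        0.0013827 ]), 'joint_efforts': array([-5.60774806e-04, -4.33682084e+01, -2.46015966e+01, -2.04979920e-04,
        7.73687119e-03, -9.49127752e-06]), 'tcp_pos': array([ 0.20379489, -0.48340021,  0.23063179]), 'tool_rot': array([ 9.80182711e-01,  1.98094064e-01, -3.77674002e-05, -7.70400059e-04]), 'wrist_force': array([-1.23678845,  0.45921347,  0.14961386]), 'ft_torque': array([ 0.01750631,  0.04748377, -0.01217436]), 'grasp_force': 0.0, 'opening': 0.9919954018295772}
{'fx': 378.7908027081113, 'fy': 378.7908027081113, 'cx': 258.6718018840261, 'cy': 192.8079303434854, 'eye': array([ 1.15154892, -0.61462172,  0.79391656]), 'orientation': array([0.39830649, 0.16177168, 0.35014588, 0.83221375])}
{'fx': 383.919390027944, 'fy': 383.919390027944, 'cx': 254.75589920870055, 'cy': 191.39247343498988, 'eye': array([ 0.51646141, -0.01888484,  0.98283473]), 'orientation': array([-0.04417787,  0.01531247,  0.71339629, -0.69919924])}
```

View pics/scene0.png

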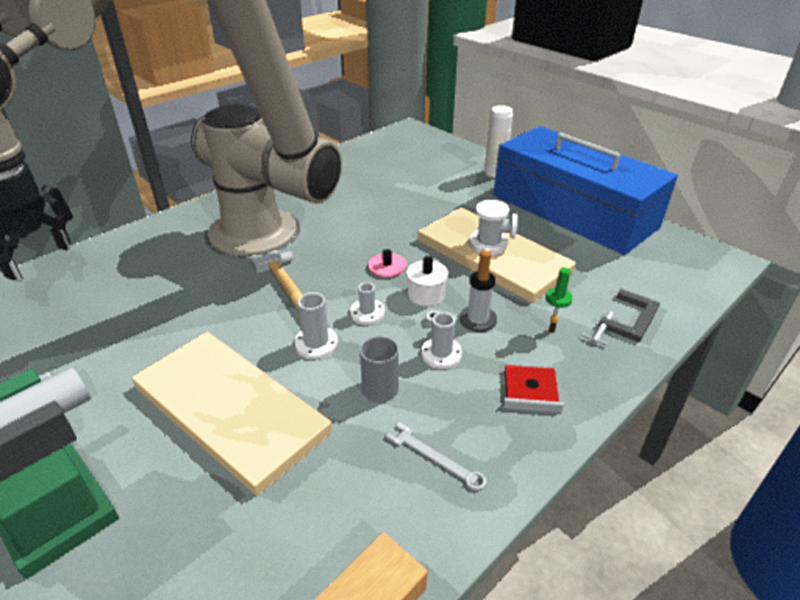

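View pics/top0.png

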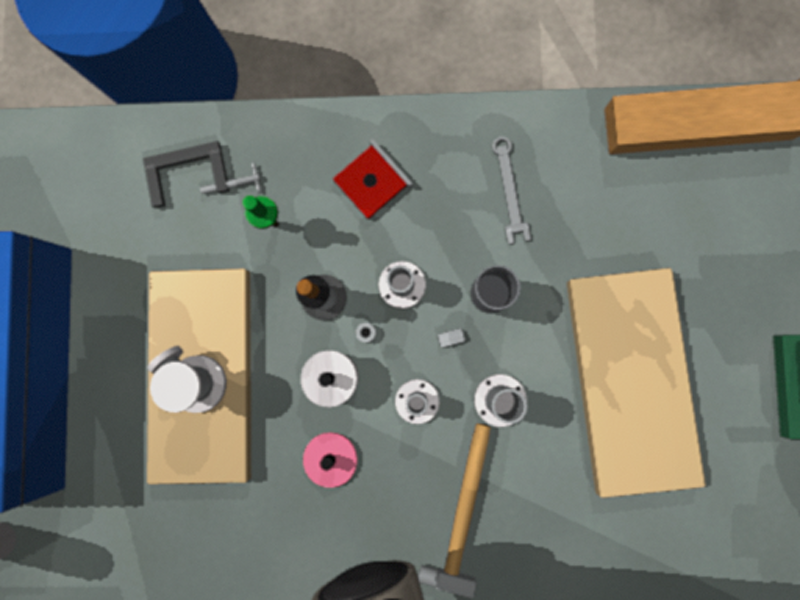

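Empty slab: the right one (640,380 in top). Look-alikes in the top view:
- Brush: wooden handle in its jar (310,288) versus the green one (260,210). I choose the wooden one.
- Lid: aluminium (328,378) versus pink (330,460). I choose the aluminium one.
- Stubs: narrow (417,401), middle (402,283), wide (502,400), versus the rinse jar (495,288) and the nut (366,332).

Next I check this in a close crop.

```bash
cat > h.py <<'E'
import numpy as np,cv2
from plant import get_obs,camera
from scipy.spatial.transform import Rotation as R
def ray(c,u,v):
    d=R.from_quat(c["orientation"]).apply([(u-c["cx"])/c["fx"],-(v-c["cy"])/c["fy"],-1.]);return c["eye"],d
def at(c,u,v,z):
    e,d=ray(c,u,v);return (e+d*(z-e[2])/d[2])[:2]
def proj(c,p):
    q=R.from_quat(c["orientation"]).inv().apply(np.array(p)-c["eye"]);return c["cx"]+c["fx"]*q[0]/-q[2],c["cy"]-c["fy"]*q[1]/-q[2]
E
python3 - <<'E'
from h import *
c=camera("top");im=c["image"]
cr=im[125:315,170:460,::-1]
cv2.imwrite("pics/c1.png",cv2.resize(cr,None,fx=2.75,fy=2.75,interpolation=cv2.INTER_CUBIC))
hsv=cv2.cvtColor(im,cv2.COLOR_RGB2HSV)
def comps(m,name,z,amin=40):
    n,l,s,ce=cv2.connectedComponentsWithStats(m.astype(np.uint8))
    for i in range(1,n):
        if s[i,4]>amin:
            cnt=max(cv2.findContours((l==i).astype(np.uint8),0,1)[0],key=len)
            h=cv2.convexHull(cnt)[:,0].astype(float); (x,y),r=cv2.minEnclosingCircle(h.astype(np.float32))
            print(name,ce[i].round(1),"circ",round(x,1),round(y,1),round(r,1),"area",s[i,4],"->",at(c,x,y,z).round(4))
comps((hsv[...,1]<40)&(hsv[...,2]>170),"white",.012)
m=(hsv[...,0]>12)&(hsv[...,0]<30)&(hsv[...,1]>60)&(hsv[...,2]>170)
n,l,s,ce=cv2.connectedComponentsWithStats(m.astype(np.uint8))
for i in range(1,n):
    if s[i,4]>2000:
        cnt=max(cv2.findContours((l==i).astype(np.uint8),0,1)[0],key=len)
        b=cv2.boxPoints(cv2.minAreaRect(cnt)); print("slab",[at(c,*p,.03).round(3) for p in b])
E
```

```text
white [374.8  22.1] circ 377.5 23.5 17.8 area 174 -> [ 1.0299 -0.3074]
white [354.3  39.3] circ 355.5 35.0 22.6 area 443 -> [ 1.0011 -0.2496]
white [259.9 170.4] circ 259.5 172.5 11.1 area 76 -> [0.6469 0.0071]
white [250.6 186.8] circ 255.7 182.7 14.6 area 199 -> [0.6209 0.0172]
white [284.6 216.7] circ 284.6 216.8 4.0 area 45 -> [ 0.533 -0.054]
white [100.3 230.2] circ 101.0 230.5 8.2 area 56 -> [0.5069 0.4159]
white [209.2 241.7] circ 209.7 241.8 18.0 area 820 -> [0.4735 0.1363]
white [112.4 248.4] circ 116.0 249.5 20.8 area 848 -> [0.4581 0.3763]
white [315.  254.1] circ 319.9 255.9 16.5 area 347 -> [ 0.4342 -0.1391]
white [264.  255.7] circ 266.4 256.7 14.1 area 338 -> [ 0.4344 -0.0061]
slab [array([ 0.92 , -0.335]), array([ 0.934, -0.628]), array([ 0.855, -0.628]), array([ 0.84 , -0.337])]
slab [array([0.656, 0.426]), array([0.652, 0.269]), array([0.486, 0.268]), array([0.489, 0.423])]
slab [array([ 0.622, -0.251]), array([ 0.642, -0.413]), array([ 0.302, -0.441]), array([ 0.281, -0.285])]
slab [array([0.317, 0.422]), array([0.489, 0.425]), array([0.486, 0.268]), array([0.315, 0.267])]
```

View pics/c1.png

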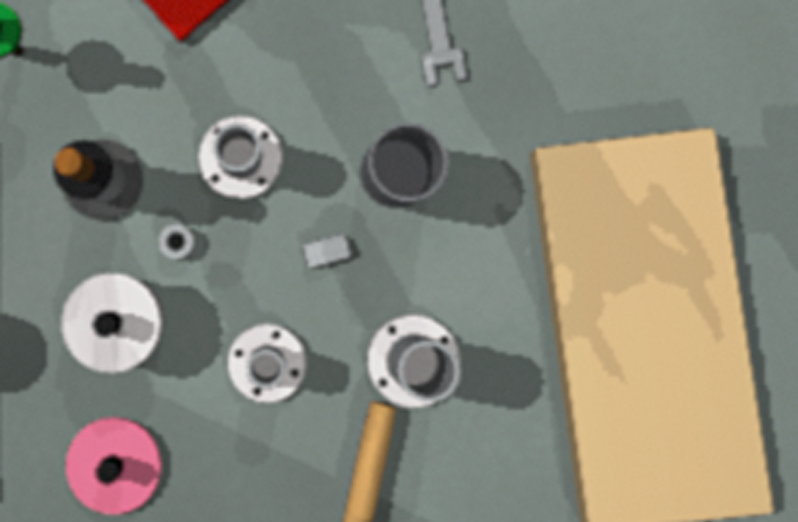

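The crop confirms the choice. Flange centres are middle (240,157), narrow (267,363) and wide (414,362); the aluminium lid is at (111,323), the wooden handle top at (69,161) and the rinse rim at (408,161). I convert these and check them in the scene view.

```bash
python3 - <<'E'
from h import *
c=camera("top");s=camera("scene");t=c["image"].copy()
k=lambda x,y:((x+.5)/2.75-.5+170,(y+.5)/2.75-.5+125)
P={}
for n,x,y,z in[("narrow",267,363,.012),("narM",267,365,.07),("mid",240,157,.012),("midM",239,151,.09),("wide",414,362,.012),("wideM",424,366,.11),("lid",111,323,.061),("knob",107,324,.095),("handle",69,161,.167),("cap",84,170,.107),("jarfoot",103,180,.008),("rinse",408,164,.1)]:
    P[n]=at(c,*k(x,y),z);print(n,P[n].round(4))
S=cv2.resize(s["image"][:,:,::-1],None,fx=3,fy=3,interpolation=cv2.INTER_CUBIC)
def circ(p,z,r,col=(0,0,255)):
    a=np.linspace(0,6.28,40);q=np.array([proj(s,[p[0]+r*np.cos(b),p[1]+r*np.sin(b),z]) for b in a])
    cv2.polylines(S,[(q*3+1).round().astype(int)],True,col,1)
for n,r,h,f in[("narrow",.017,.07,.035),("mid",.021,.09,.038),("wide",.025,.11,.041)]: circ(P[n],.012,f);circ(P[n],h,r)
circ(P["lid"],.061,.043);circ(P["lid"],.095,.011);circ(P["rinse"],.1,.033)
j=(P["handle"]+P["cap"])/2;circ(j,.167,.011);circ(j,.107,.025);circ(j,.095,.022)
o=S[450:930,510:1170];cv2.imwrite("pics/c2.png",cv2.resize(o,None,fx=1.2,fy=1.2))
E
```

```text
narrow [ 0.4343 -0.007 ]
narM [ 0.4375 -0.0077]
mid [0.6232 0.014 ]
midM [0.6198 0.0121]
wide [ 0.4332 -0.1399]
wideM [ 0.4383 -0.1356]
lid [0.475  0.1276]
knob [0.4757 0.1255]
handle [0.6061 0.1427]
cap [0.6048 0.1419]
jarfoot [0.605  0.1423]
rinse [ 0.6045 -0.1293]
```

View pics/c2.png

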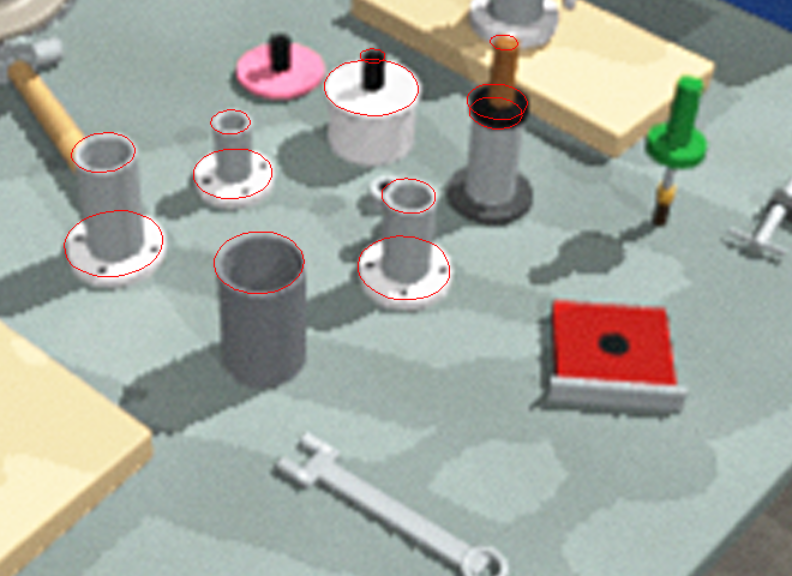

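Every outline fits to about 2 mm. First I align the tool axes with the world and go above the wide stub.

Call:
{"method": "drive_tool", "body": {"commands": [{"translation": [0.9, -0.6, 0], "spin": 1}, {"translation": [1.9, -1.2, 0], "spin": 2}, {"translation": [2.9, -1.9, 0], "spin": 3}, {"translation": [3.9, -2.6, 0], "spin": 3.81}, {"translation": [4.9, -3.2, 0], "spin": 3.81}, {"translation": [5.9, -3.9, 0], "spin": 3.81}, {"translation": [6.92, -4.57, 0], "spin": 3.81}, {"translation": [6.92, -4.57, 0], "spin": 3.81}], "hand": 0, "squeeze": 60}}

```text
t: 1.25
tcp_pos: [0.4355, -0.1353, 0.2313]
tool_rot: [1.0, 0.003, 0.0, -0.0]
wrist_force: [-0.5, 0.3, -0.6]
opening: 1.001
grasp_force: 0.0
```

Call:
{"method": "drive_tool", "body": {"commands": [{"translation": [0, 0, 0.8], "spin": 0}, {"translation": [0, 0, 1.8], "spin": 0}, {"translation": [0, 0, 2.6], "spin": 0}, {"translation": [0, 0, 3.1], "spin": 0}, {"translation": [0, 0, 3.29], "spin": 0}, {"translation": [0, 0, 3.29], "spin": 0}, {"translation": [0, 0, 3.29], "spin": 0}, {"translation": [0, 0, 3.29], "spin": 0}]}}

```text
t: 2.25
tcp_pos: [0.4346, -0.1392, 0.0677]
tool_rot: [1.0, -0.0, 0.001, 0.001]
wrist_force: [1.4, -0.0, -0.3]
opening: 1.002
grasp_force: 0.0
```

Call:
{"method": "drive_tool", "body": {"commands": [{"translation": [0, 0, 0], "spin": 0}, {"translation": [0, 0, 0], "spin": 0}, {"translation": [0, 0, 0], "spin": 0}, {"translation": [0, 0, 0], "spin": 0}, {"translation": [0, 0, 0], "spin": 0}, {"translation": [0, 0, 0], "spin": 0}, {"translation": [0, 0, 0], "spin": 0}, {"translation": [0, 0, 0], "spin": 0}], "hand": 1, "squeeze": 60}}

```text
t: 3.25
tcp_pos: [0.4344, -0.1394, 0.0674]
tool_rot: [1.0, -0.0, 0.001, 0.001]
wrist_force: [-1.1, -1.9, 5.2]
opening: 0.571
grasp_force: 61.1
```

Call:
{"method": "drive_tool", "body": {"commands": [{"translation": [0, 0, -0.4], "spin": 0}, {"translation": [0, 0, -1.4], "spin": 0}, {"translation": [0, 0, -2.3], "spin": 0}, {"translation": [-0.3, 1.1, -2.3], "spin": 0}, {"translation": [-0.6, 2.2, -2.3], "spin": 0}, {"translation": [-0.95, 3.3, -2.3], "spin": 0}, {"translation": [-1.24, 4.34, -2.3], "spin": 0}, {"translation": [-1.24, 4.34, -2.3], "spin": 0}]}}

```text
t: 4.25
tcp_pos: [0.3702, -0.3588, 0.1804]
tool_rot: [1.0, -0.002, -0.001, -0.0]
wrist_force: [-0.2, 1.5, -6.8]
opening: 0.567
grasp_force: 66.5
```

Call:
{"method": "drive_tool", "body": {"commands": [{"translation": [0, 0, 0.5], "spin": 0}, {"translation": [0, 0, 1.0], "spin": 0}, {"translation": [0, 0, 1.3], "spin": 0}, {"translation": [0, 0, 1.5], "spin": 0}, {"translation": [0, 0, 1.6], "spin": 0}, {"translation": [0, 0, 1.67], "spin": 0}, {"translation": [0, 0, 1.67], "spin": 0}, {"translation": [0, 0, 1.67], "spin": 0}]}}

```text
t: 5.25
tcp_pos: [0.3721, -0.3561, 0.0987]
tool_rot: [1.0, -0.0, 0.0, 0.0]
wrist_force: [-0.0, 0.3, -6.4]
opening: 0.57
grasp_force: 66.5
```

Call:
{"method": "drive_tool", "body": {"commands": [{"translation": [0, 0, 0.02], "spin": 0}, {"translation": [0, 0, 0.03], "spin": 0}, {"translation": [0, 0, 0.03], "spin": 0}, {"translation": [0, 0, 0.03], "spin": 0}, {"translation": [0, 0, 0.03], "spin": 0}, {"translation": [0, 0, 0.03], "spin": 0}, {"translation": [0, 0, 0.03], "spin": 0}, {"translation": [0, 0, 0.03], "spin": 0}]}}

```text
t: 6.25
tcp_pos: [0.3722, -0.3562, 0.0974]
tool_rot: [1.0, -0.0, 0.0, 0.001]
wrist_force: [-0.7, -0.1, 5.7]
opening: 0.569
grasp_force: 67.3
```

Call:
{"method": "drive_tool", "body": {"commands": [{"translation": [0, 0, 0], "spin": 0}, {"translation": [0, 0, 0], "spin": 0}, {"translation": [0, 0, 0], "spin": 0}, {"translation": [0, 0, 0], "spin": 0}, {"translation": [0, 0, 0], "spin": 0}, {"translation": [0, 0, -0.5], "spin": 0}, {"translation": [0, 0, -1.5], "spin": 0}, {"translation": [0, 0, -2.6], "spin": 0}], "hand": 0}}

```text
t: 7.25
tcp_pos: [0.3717, -0.3555, 0.2278]
tool_rot: [1.0, -0.0, -0.0, -0.001]
wrist_force: [0.7, -1.8, 1.4]
opening: 1.0
grasp_force: 0.0
```

Call:
{"method": "drive_tool", "body": {"commands": [{"translation": [0.2, -1.1, 0], "spin": 0}, {"translation": [0.4, -2.3, 0], "spin": 0}, {"translation": [0.6, -3.5, 0], "spin": 0}, {"translation": [0.8, -4.7, 0], "spin": 0}, {"translation": [1.0, -5.9, 0], "spin": 0}, {"translation": [1.26, -6.98, 0], "spin": 0}, {"translation": [1.26, -6.98, 0], "spin": 0}, {"translation": [1.26, -6.98, 0], "spin": 0}]}}

```text
t: 8.25
tcp_pos: [0.4349, -0.007, 0.2267]
tool_rot: [1.0, 0.0, -0.0, 0.0]
wrist_force: [-0.5, 0.4, -0.2]
opening: 0.998
grasp_force: 0.0
```

```bash
cat > chk.py <<'E'
from h import *
import sys
# brightness differences with the first scene picture around named points
s=camera("scene");a=cv2.resize(cv2.imread("pics/scene0.png"),(512,384),interpolation=cv2.INTER_AREA);b=s["image"][:,:,::-1]
for n,p in dict(narrow=(.435,-.007,.04),mid=(.622,.0135,.05),lid=(.475,.127,.07),brush=(.6055,.142,.12)).items():
    u,v=map(int,proj(s,p));d=cv2.absdiff(np.ascontiguousarray(b[v-22:v+22,u-18:u+18]),a[v-22:v+22,u-18:u+18]).max(2);print(n,(d>45).sum(),d.mean().round(1))
cv2.imwrite(sys.argv[1],cv2.resize(b,(800,600)))
E
python3 chk.py pics/s1.png
```

```text
narrow 0 4.8
mid 0 4.9
lid 0 5.6
brush 0 7.6
```

Call:
{"method": "drive_tool", "body": {"commands": [{"translation": [0, 0, 1.0], "spin": 0}, {"translation": [0, 0, 2.0], "spin": 0}, {"translation": [0, 0, 3.0], "spin": 0}, {"translation": [0, 0, 3.7], "spin": 0}, {"translation": [0, 0, 3.91], "spin": 0}, {"translation": [0, 0, 3.91], "spin": 0}, {"translation": [0, 0, 3.91], "spin": 0}, {"translation": [0, 0, 3.91], "spin": 0}]}}

```text
t: 9.3
tcp_pos: [0.4359, -0.0071, 0.0324]
tool_rot: [1.0, -0.0, 0.001, 0.0]
wrist_force: [-0.2, 0.4, 1.1]
opening: 1.0
grasp_force: 0.0
```

Call:
{"method": "drive_tool", "body": {"commands": [{"translation": [0, 0, 0], "spin": 0}, {"translation": [0, 0, 0], "spin": 0}, {"translation": [0, 0, 0], "spin": 0}, {"translation": [0, 0, 0], "spin": 0}, {"translation": [0, 0, 0], "spin": 0}, {"translation": [0, 0, 0], "spin": 0}, {"translation": [0, 0, 0], "spin": 0}, {"translation": [0, 0, 0], "spin": 0}], "hand": 1}}

```text
t: 10.3
tcp_pos: [0.4351, -0.007, 0.0317]
tool_rot: [1.0, -0.0, 0.0, 0.0]
wrist_force: [-1.0, -0.5, 5.2]
opening: 0.388
grasp_force: 59.1
```

Call:
{"method": "drive_tool", "body": {"commands": [{"translation": [0, 0, -1.0], "spin": 0}, {"translation": [0, 0, -2.3], "spin": 0}, {"translation": [0.1, 1.2, -2.3], "spin": 0}, {"translation": [0.2, 2.4, -2.3], "spin": 0}, {"translation": [0.3, 3.6, -2.3], "spin": 0}, {"translation": [0.4, 4.8, -2.3], "spin": 0}, {"translation": [0.48, 6.0, -2.3], "spin": 0}, {"translation": [0.54, 6.81, -2.3], "spin": 0}]}}

```text
t: 11.3
tcp_pos: [0.4611, -0.3496, 0.145]
tool_rot: [1.0, -0.001, -0.001, -0.001]
wrist_force: [0.2, 0.6, -5.2]
opening: 0.395
grasp_force: 61.9
```

Call:
{"method": "drive_tool", "body": {"commands": [{"translation": [0, 0, 0], "spin": 0}, {"translation": [0, 0, 0.5], "spin": 0}, {"translation": [0, 0, 1.0], "spin": 0}, {"translation": [0, 0, 1.4], "spin": 0}, {"translation": [0, 0, 1.6], "spin": 0}, {"translation": [0, 0, 1.68], "spin": 0}, {"translation": [0, 0, 1.7], "spin": 0}, {"translation": [0, 0, 1.7], "spin": 0}]}}

```text
t: 12.3
tcp_pos: [0.4623, -0.3477, 0.0619]
tool_rot: [1.0, -0.0, 0.0, 0.0]
wrist_force: [0.8, -0.4, -5.7]
opening: 0.391
grasp_force: 62.1
```

Call:
{"method": "drive_tool", "body": {"commands": [{"translation": [0, 0, 0], "spin": 0}, {"translation": [0, 0, 0], "spin": 0}, {"translation": [0, 0, 0], "spin": 0}, {"translation": [0, 0, 0], "spin": 0}, {"translation": [0, 0, 0], "spin": 0}, {"translation": [0, 0, 0], "spin": 0}, {"translation": [0, 0, 0], "spin": 0}, {"translation": [0, 0, 0], "spin": 0}]}}

```text
t: 13.3
tcp_pos: [0.4622, -0.3477, 0.0617]
tool_rot: [1.0, -0.0, 0.0, 0.0]
wrist_force: [-0.0, -0.1, 3.2]
opening: 0.389
grasp_force: 62.8
```

Call:
{"method": "drive_tool", "body": {"commands": [{"translation": [0, 0, 0], "spin": 0}, {"translation": [0, 0, 0], "spin": 0}, {"translation": [0, 0, 0], "spin": 0}, {"translation": [0, 0, 0], "spin": 0}, {"translation": [0, 0, 0], "spin": 0}, {"translation": [0, 0, -1.0], "spin": 0}, {"translation": [0, 0, -2.2], "spin": 0}, {"translation": [0, 0, -3.4], "spin": 0}], "hand": 0}}

```text
t: 14.3
tcp_pos: [0.4617, -0.3472, 0.2331]
tool_rot: [1.0, -0.0, -0.0, -0.0]
wrist_force: [1.3, -0.7, 0.1]
opening: 0.998
grasp_force: 0.0
```

Call:
{"method": "drive_tool", "body": {"commands": [{"translation": [0.4, -1.0, 0], "spin": 0}, {"translation": [0.9, -2.1, 0], "spin": 0}, {"translation": [1.4, -3.2, 0], "spin": 0}, {"translation": [1.9, -4.3, 0], "spin": 0}, {"translation": [2.4, -5.4, 0], "spin": 0}, {"translation": [2.9, -6.5, 0], "spin": 0}, {"translation": [3.2, -7.22, 0], "spin": 0}, {"translation": [3.2, -7.22, 0], "spin": 0}]}}

```text
t: 15.3
tcp_pos: [0.6224, 0.0165, 0.2308]
tool_rot: [1.0, 0.002, -0.0, -0.0]
wrist_force: [-0.0, -0.2, 0.4]
opening: 0.997
grasp_force: 0.0
```

```bash
python3 chk.py pics/s2.png
```

```text
narrow 351 28.2
mid 0 11.3
lid 159 22.6
brush 7 15.1
```

View pics/s2.png

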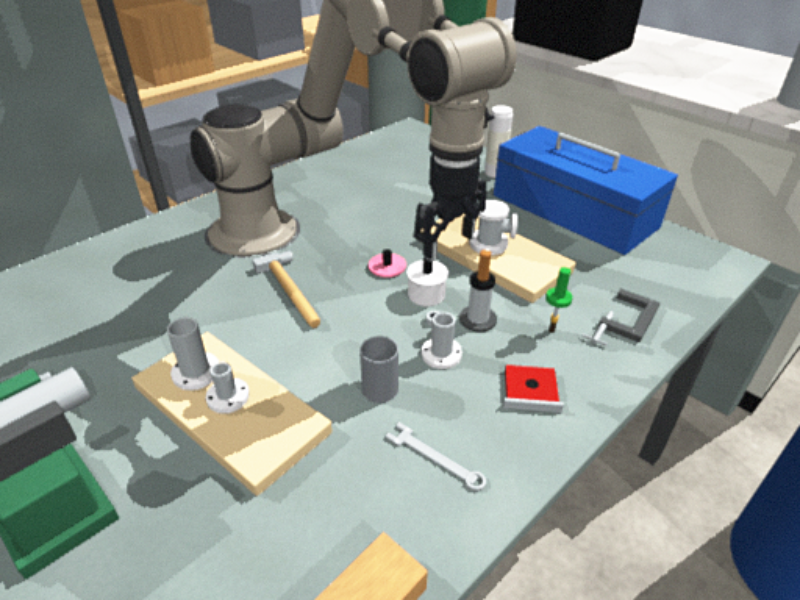

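The picture shows wide (190,350) and narrow (225,385) standing on the slab, with the middle stub (441,340) unmoved. I take the middle one.

Call:
{"method": "drive_tool", "body": {"commands": [{"translation": [0, 0, 0.5], "spin": 0}, {"translation": [0, 0, 1.5], "spin": 0}, {"translation": [0, 0, 2.5], "spin": 0}, {"translation": [0, 0, 3.3], "spin": 0}, {"translation": [0, 0, 3.62], "spin": 0}, {"translation": [0, 0, 3.62], "spin": 0}, {"translation": [0, 0, 3.62], "spin": 0}, {"translation": [0, 0, 3.62], "spin": 0}]}}

```text
t: 16.35
tcp_pos: [0.6231, 0.0134, 0.0521]
tool_rot: [1.0, -0.0, 0.002, 0.0]
wrist_force: [-0.2, -0.5, -0.0]
opening: 1.0
grasp_force: 0.0
```

Call:
{"method": "drive_tool", "body": {"commands": [{"translation": [0, 0, 0], "spin": 0}, {"translation": [0, 0, 0], "spin": 0}, {"translation": [0, 0, 0], "spin": 0}, {"translation": [0, 0, 0], "spin": 0}, {"translation": [0, 0, 0], "spin": 0}, {"translation": [0, 0, 0], "spin": 0}, {"translation": [0, 0, 0], "spin": 0}, {"translation": [0, 0, 0], "spin": 0}], "hand": 1}}

```text
t: 17.35
tcp_pos: [0.6222, 0.0134, 0.0508]
tool_rot: [1.0, -0.0, 0.0, 0.0]
wrist_force: [-1.1, -1.5, 5.1]
opening: 0.483
grasp_force: 60.5
```

Call:
{"method": "drive_tool", "body": {"commands": [{"translation": [0, 0, -0.9], "spin": 0}, {"translation": [0, 0, -2.0], "spin": 0}, {"translation": [0, 0, -2.8], "spin": 0}, {"translation": [0, 0, -2.8], "spin": 0}, {"translation": [-0.2, 1.0, -2.8], "spin": 0}, {"translation": [-0.4, 2.1, -2.8], "spin": 0}, {"translation": [-0.6, 3.2, -2.8], "spin": 0}, {"translation": [-0.8, 4.3, -2.8], "spin": 0}]}}

```text
t: 18.35
tcp_pos: [0.5803, -0.2023, 0.1867]
tool_rot: [1.0, 0.0, -0.002, -0.001]
wrist_force: [0.8, 0.6, -5.5]
opening: 0.481
grasp_force: 63.2
```

Call:
{"method": "drive_tool", "body": {"commands": [{"translation": [-0.3, 1.1, 0], "spin": 0}, {"translation": [-0.6, 2.1, 0], "spin": 0}, {"translation": [-0.6, 2.75, 0], "spin": 0}, {"translation": [-0.6, 2.75, 0], "spin": 0}, {"translation": [-0.6, 2.75, 0.8], "spin": 0}, {"translation": [-0.6, 2.75, 1.4], "spin": 0}, {"translation": [-0.6, 2.75, 1.8], "spin": 0}, {"translation": [-0.6, 2.75, 2.0], "spin": 0}]}}

```text
t: 19.35
tcp_pos: [0.5507, -0.3368, 0.0867]
tool_rot: [1.0, 0.0, -0.002, -0.002]
wrist_force: [0.3, -0.3, -4.8]
opening: 0.485
grasp_force: 63.3
```

Call:
{"method": "drive_tool", "body": {"commands": [{"translation": [0, 0, 0.1], "spin": 0}, {"translation": [0, 0, 0.16], "spin": 0}, {"translation": [0, 0, 0.19], "spin": 0}, {"translation": [0, 0, 0.2], "spin": 0}, {"translation": [0, 0, 0.2], "spin": 0}, {"translation": [0, 0, 0.2], "spin": 0}, {"translation": [0, 0, 0.2], "spin": 0}, {"translation": [0, 0, 0.2], "spin": 0}]}}

```text
t: 20.35
tcp_pos: [0.5522, -0.3391, 0.0809]
tool_rot: [1.0, -0.0, 0.0, 0.0]
wrist_force: [-0.4, 0.6, 0.5]
opening: 0.479
grasp_force: 63.9
```

Call:
{"method": "drive_tool", "body": {"commands": [{"translation": [0, 0, 0], "spin": 0}, {"translation": [0, 0, 0], "spin": 0}, {"translation": [0, 0, 0], "spin": 0}, {"translation": [0, 0, 0], "spin": 0}, {"translation": [0, 0, 0], "spin": 0}, {"translation": [0, 0, -1.0], "spin": 0}, {"translation": [0, 0, -2.2], "spin": 0}, {"translation": [0, 0, -3.2], "spin": 0}], "hand": 0}}

```text
t: 21.35
tcp_pos: [0.5521, -0.339, 0.2428]
tool_rot: [1.0, -0.0, 0.001, 0.001]
wrist_force: [1.2, -0.7, -1.2]
opening: 1.003
grasp_force: 0.0
```

Call:
{"method": "drive_tool", "body": {"commands": [{"translation": [-0.2, -1.2, 0], "spin": 0}, {"translation": [-0.4, -2.4, 0], "spin": 0}, {"translation": [-0.6, -3.6, 0], "spin": 0}, {"translation": [-0.8, -4.8, 0], "spin": 0}, {"translation": [-1.0, -6.0, 0], "spin": 0}, {"translation": [-1.2, -7.2, 0], "spin": 0}, {"translation": [-1.4, -8.4, 0], "spin": 0}, {"translation": [-1.54, -9.32, 0], "spin": 0}]}}

```text
t: 22.35
tcp_pos: [0.4743, 0.1293, 0.2406]
tool_rot: [1.0, 0.0, 0.0, -0.0]
wrist_force: [-0.2, -0.5, 0.5]
opening: 1.003
grasp_force: 0.0
```

```bash
cat > look.py <<'E'
from h import *
import sys
c=camera("top");s=camera("scene")
a=cv2.resize(c["image"][190:350,330:480,::-1],None,fx=2.6,fy=2.6,interpolation=cv2.INTER_CUBIC)
b=cv2.resize(s["image"][180:330,70:220,::-1],None,fx=2.6,fy=2.6,interpolation=cv2.INTER_CUBIC)
H=max(a.shape[0],b.shape[0]);o=np.zeros((H,a.shape[1]+b.shape[1],3),np.uint8);o[:a.shape[0],:a.shape[1]]=a;o[:b.shape[0],a.shape[1]:]=b
cv2.imwrite(sys.argv[1],o)
E
cat > stubs.py <<'E'
from h import *
c=camera("top");g=c["image"]
hsv=cv2.cvtColor(g,cv2.COLOR_RGB2HSV)
for n,p,f,h,r in[("narrow",(.462,-.3475),.035,.07,.017),("mid",(.552,-.339),.038,.09,.021),("wide",(.372,-.356),.041,.11,.025)]:
    u,v=proj(c,[*p,.042]);w=30;u0,v0=int(u)-w,int(v)-w
    m=(hsv[v0:v0+2*w,u0:u0+2*w,1]<40).astype(np.uint8)
    k,l,s,ce=cv2.connectedComponentsWithStats(m);i=1+s[1:,4].argmax()
    print(n,"expected px",np.round((u,v),1),"blob",(ce[i]+[u0,v0]).round(1),s[i,4])
E
python3 chk.py pics/s3.png; python3 look.py pics/l3.png; python3 stubs.py
```

```text
narrow 297 23.3
mid 409 30.3
lid 1 8.3
brush 0 10.9
narrow expected px [408.7 243.9] blob [408.3 244.2] 727
mid expected px [403.2 206.4] blob [404.1 205.7] 895
wide expected px [414.3 282.1] blob [418.3 283.7] 1262
```

View pics/l3.png

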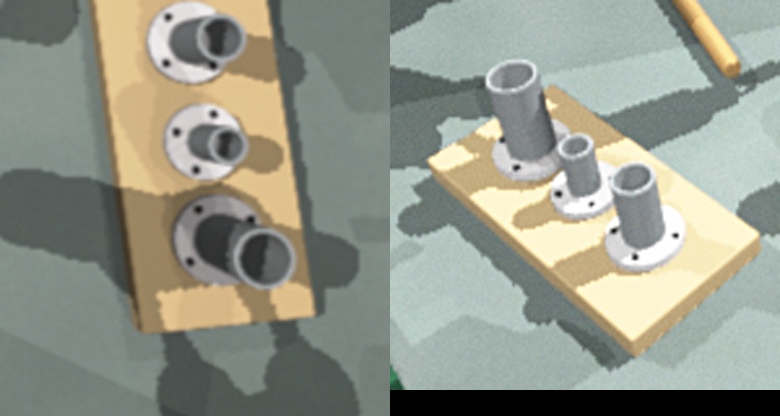

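All three stubs stand on the slab (left view: middle top, narrow middle, wide bottom). Now the lid.

Call:
{"method": "drive_tool", "body": {"commands": [{"translation": [0, 0, 0.5], "spin": 0}, {"translation": [0, 0, 1.5], "spin": 0}, {"translation": [0, 0, 2.5], "spin": 0}, {"translation": [0, 0, 3.2], "spin": 0}, {"translation": [0, 0, 3.48], "spin": 0}, {"translation": [0, 0, 3.48], "spin": 0}, {"translation": [0, 0, 3.48], "spin": 0}, {"translation": [0, 0, 3.48], "spin": 0}]}}

```text
t: 23.55
tcp_pos: [0.476, 0.1271, 0.0676]
tool_rot: [1.0, -0.0, 0.001, -0.0]
wrist_force: [-0.4, 0.5, 0.3]
opening: 1.003
grasp_force: 0.0
```

Call:
{"method": "drive_tool", "body": {"commands": [{"translation": [0, 0, 0], "spin": 0}, {"translation": [0, 0, 0], "spin": 0}, {"translation": [0, 0, 0], "spin": 0}, {"translation": [0, 0, 0], "spin": 0}, {"translation": [0, 0, 0], "spin": 0}, {"translation": [0, 0, 0], "spin": 0}, {"translation": [0, 0, 0], "spin": 0}, {"translation": [0, 0, 0], "spin": 0}], "hand": 1, "squeeze": 40}}

```text
t: 24.55
tcp_pos: [0.4751, 0.1271, 0.0664]
tool_rot: [1.0, -0.0, 0.0, 0.0]
wrist_force: [-0.7, 0.6, 5.7]
opening: 0.245
grasp_force: 39.1
```

Call:
{"method": "drive_tool", "body": {"commands": [{"translation": [0, 0, -0.3], "spin": 0}, {"translation": [0, 0, -0.8], "spin": 0}, {"translation": [0, 0, -1.2], "spin": 0}, {"translation": [0, 0, -1.2], "spin": 0}, {"translation": [-0.3, 0.9, -1.2], "spin": 0}, {"translation": [-0.5, 1.7, -1.2], "spin": 0}, {"translation": [-0.8, 2.54, -1.2], "spin": 0}, {"translation": [-0.8, 2.54, -1.2], "spin": 0}]}}

```text
t: 25.55
tcp_pos: [0.4337, -0.0019, 0.1256]
tool_rot: [1.0, -0.002, -0.001, 0.0]
wrist_force: [0.0, -0.2, -1.3]
opening: 0.237
grasp_force: 39.6
```

Call:
{"method": "drive_tool", "body": {"commands": [{"translation": [0, 0, 0.6], "spin": 0}, {"translation": [0, 0, 1.2], "spin": 0}, {"translation": [0, 0, 1.7], "spin": 0}, {"translation": [0, 0, 2.0], "spin": 0}, {"translation": [0, 0, 2.14], "spin": 0}, {"translation": [0, 0, 2.19], "spin": 0}, {"translation": [0, 0, 2.2], "spin": 0}, {"translation": [0, 0, 2.2], "spin": 0}]}}

```text
t: 26.55
tcp_pos: [0.4354, 0.0001, 0.0167]
tool_rot: [1.0, -0.0, 0.001, 0.0]
wrist_force: [-0.2, 0.8, -0.8]
opening: 0.244
grasp_force: 39.7
```

Call:
{"method": "drive_tool", "body": {"commands": [{"translation": [0, 0, 0], "spin": 0}, {"translation": [0, 0, 0], "spin": 0}, {"translation": [0, 0, 0], "spin": 0}, {"translation": [0, 0, 0], "spin": 0}, {"translation": [0, 0, 0], "spin": 0}, {"translation": [0, 0, 0], "spin": 0}, {"translation": [0, 0, 0], "spin": 0}, {"translation": [0, 0, 0], "spin": 0}]}}

```text
t: 27.55
tcp_pos: [0.4352, 0.0, 0.0164]
tool_rot: [1.0, -0.0, 0.0, 0.0]
wrist_force: [-1.1, -1.8, 4.7]
opening: 0.241
grasp_force: 40.0
```

Call:
{"method": "drive_tool", "body": {"commands": [{"translation": [0, 0, 0], "spin": 0}, {"translation": [0, 0, 0], "spin": 0}, {"translation": [0, 0, 0], "spin": 0}, {"translation": [0, 0, 0], "spin": 0}, {"translation": [0, 0, -0.5], "spin": 0}, {"translation": [0, 0, -1.6], "spin": 0}, {"translation": [0, 0, -2.8], "spin": 0}, {"translation": [0, 0, -4.0], "spin": 0}], "hand": 0}}

```text
t: 28.55
tcp_pos: [0.4346, 0.0002, 0.2182]
tool_rot: [1.0, -0.0, 0.0, 0.0]
wrist_force: [2.5, 0.8, -1.0]
opening: 1.0
grasp_force: 0.0
```

Call:
{"method": "drive_tool", "body": {"commands": [{"translation": [0, 0, -0.1], "spin": 0}, {"translation": [0.7, -0.6, -0.1], "spin": 0}, {"translation": [1.4, -1.2, -0.1], "spin": 0}, {"translation": [2.2, -1.8, -0.1], "spin": 0}, {"translation": [3.0, -2.5, -0.1], "spin": 0}, {"translation": [3.4, -2.84, -0.1], "spin": 0}, {"translation": [3.4, -2.84, -0.1], "spin": 0}, {"translation": [3.4, -2.84, -0.1], "spin": 0}]}}

```text
t: 29.55
tcp_pos: [0.6041, 0.1415, 0.2202]
tool_rot: [1.0, -0.0, -0.001, 0.0]
wrist_force: [1.2, -0.5, -0.2]
opening: 1.0
grasp_force: 0.0
```

```bash
python3 chk.py pics/s4.png;python3 stubs.py
```

```text
narrow 362 29.9
mid 419 31.7
lid 259 26.3
brush 1 13.0
narrow expected px [408.7 243.9] blob [408.3 244.1] 723
mid expected px [403.2 206.4] blob [404.1 205.6] 893
wide expected px [414.3 282.1] blob [418.3 283.7] 1267
```

View pics/s4.png

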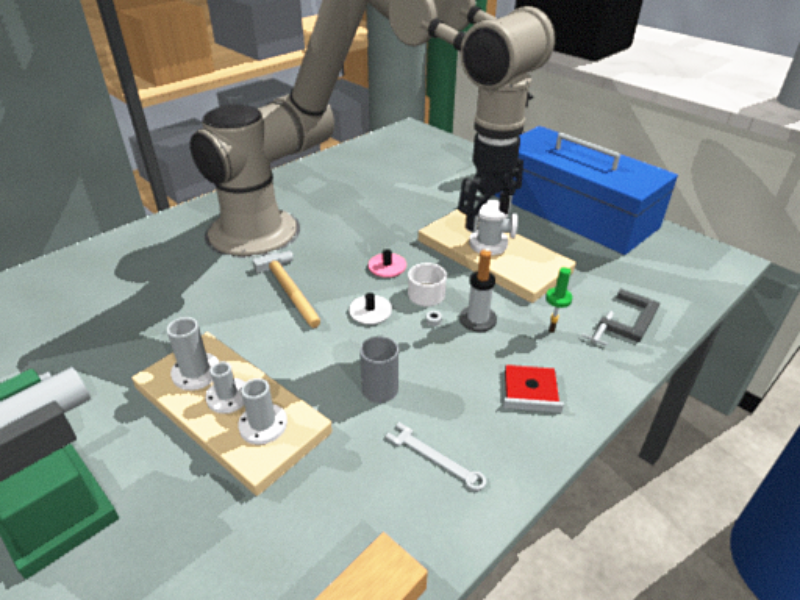

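The lid is on the bench (370,310), the tin is open (428,283) and the stubs are on the slab. I grip the brush.

Call:
{"method": "drive_tool", "body": {"commands": [{"translation": [0, 0, 0.3], "spin": 0}, {"translation": [0, 0, 0.8], "spin": 0}, {"translation": [0, 0, 1.4], "spin": 0}, {"translation": [0, 0, 1.8], "spin": 0}, {"translation": [0, 0, 1.98], "spin": 0}, {"translation": [0, 0, 1.98], "spin": 0}, {"translation": [0, 0, 1.98], "spin": 0}, {"translation": [0, 0, 1.98], "spin": 0}]}}

```text
t: 30.65
tcp_pos: [0.6055, 0.1421, 0.1232]
tool_rot: [1.0, -0.0, 0.001, -0.0]
wrist_force: [-0.2, 0.1, -0.7]
opening: 0.999
grasp_force: 0.0
```

Call:
{"method": "drive_tool", "body": {"commands": [{"translation": [0, 0, 0], "spin": 0}, {"translation": [0, 0, 0], "spin": 0}, {"translation": [0, 0, 0], "spin": 0}, {"translation": [0, 0, 0], "spin": 0}, {"translation": [0, 0, 0], "spin": 0}, {"translation": [0, 0, 0], "spin": 0}, {"translation": [0, 0, 0], "spin": 0}, {"translation": [0, 0, 0], "spin": 0}], "hand": 1, "squeeze": 50}}

```text
t: 31.65
tcp_pos: [0.6051, 0.1421, 0.1223]
tool_rot: [1.0, -0.0, 0.0, 0.0]
wrist_force: [-0.7, 0.3, 1.2]
opening: 0.241
grasp_force: 48.7
```

Call:
{"method": "drive_tool", "body": {"commands": [{"translation": [0, 0, -0.3], "spin": 0}, {"translation": [0, 0, -0.9], "spin": 0}, {"translation": [0, 0, -1.6], "spin": 0}, {"translation": [0, 0, -2.2], "spin": 0}, {"translation": [0, 0, -2.2], "spin": 0}, {"translation": [-0.9, 0.1, -2.2], "spin": 0}, {"translation": [-1.8, 0.2, -2.2], "spin": 0}, {"translation": [-2.6, 0.29, -2.2], "spin": 0}]}}

```text
t: 32.65
tcp_pos: [0.4728, 0.1274, 0.2311]
tool_rot: [1.0, -0.0, -0.001, 0.0]
wrist_force: [0.3, -0.2, -0.5]
opening: 0.245
grasp_force: 49.0
```

Call:
{"method": "drive_tool", "body": {"commands": [{"translation": [0, 0, 0], "spin": 0}, {"translation": [0, 0, 0], "spin": 0}, {"translation": [0, 0, 0], "spin": 0}, {"translation": [0, 0, 0], "spin": 0}, {"translation": [0, 0, 0], "spin": 0}, {"translation": [0, 0, 0], "spin": 0}, {"translation": [0, 0, 0], "spin": 0}, {"translation": [0, 0, 0], "spin": 0}]}}

```text
t: 33.65
tcp_pos: [0.475, 0.1276, 0.2323]
tool_rot: [1.0, -0.0, 0.0, 0.0]
wrist_force: [-0.2, -1.0, -1.2]
opening: 0.244
grasp_force: 49.0
```

```bash
python3 - <<'E'
from h import *
s=camera("scene");p=get_obs()["tcp_pos"];S=cv2.resize(s["image"][:,:,::-1],None,fx=6,fy=6,interpolation=cv2.INTER_CUBIC)
for dz in(-.1073,-.0273,-.0153):
    u,v=proj(s,p+[0,0,dz]);cv2.circle(S,(int(u*6+3),int(v*6+3)),4,(0,0,255),-1)
u,v=proj(s,p-[0,0,.1]);u=int(u*6);v=int(v*6);cv2.imwrite("pics/b1.png",S[v-250:v+250,u-250:u+250]);print(p)
E
```

```text
[0.47507358 0.12760603 0.23231263]
```

View pics/b1.png

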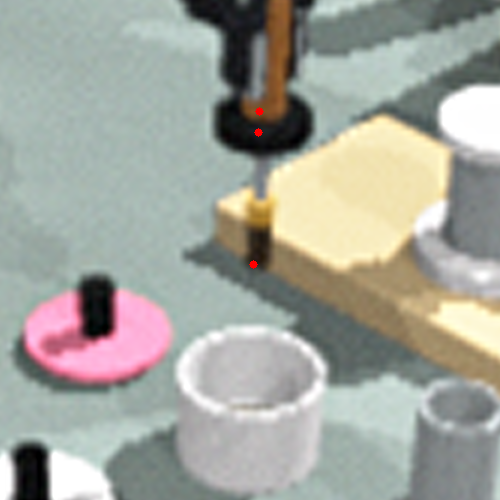

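The brush hangs straight, tip (257,268), directly above the open tin. I dip it.

Call:
{"method": "drive_tool", "body": {"commands": [{"translation": [0, 0, 0.6], "spin": 0}, {"translation": [0, 0, 1.4], "spin": 0}, {"translation": [0, 0, 2.0], "spin": 0}, {"translation": [0, 0, 2.26], "spin": 0}, {"translation": [0, 0, 2.26], "spin": 0}, {"translation": [0, 0, 2.26], "spin": 0}, {"translation": [0, 0, 2.26], "spin": 0}, {"translation": [0, 0, 2.26], "spin": 0}]}}

```text
t: 34.7
tcp_pos: [0.4754, 0.1277, 0.1199]
tool_rot: [1.0, -0.0, 0.001, -0.0]
wrist_force: [0.1, -0.4, -1.8]
opening: 0.241
grasp_force: 49.0
```

Call:
{"method": "drive_tool", "body": {"commands": [{"translation": [0, 0, 0], "spin": 0}, {"translation": [0, 0, -0.5], "spin": 0}, {"translation": [0, 0, -1.5], "spin": 0}, {"translation": [0, 0, -2.5], "spin": 0}, {"translation": [0, 0, -2.76], "spin": 0}, {"translation": [0, 0.9, -2.76], "spin": 0}, {"translation": [-0.1, 2.0, -2.76], "spin": 0}, {"translation": [-0.2, 3.1, -2.76], "spin": 0}]}}

```text
t: 35.7
tcp_pos: [0.4642, -0.0286, 0.2562]
tool_rot: [1.0, 0.0, -0.001, -0.0]
wrist_force: [1.3, -0.9, -1.1]
opening: 0.244
grasp_force: 49.2
```

Call:
{"method": "drive_tool", "body": {"commands": [{"translation": [0, 1.1, 0], "spin": 0}, {"translation": [0, 2.2, 0], "spin": 0}, {"translation": [0, 3.3, 0], "spin": 0}, {"translation": [0, 4.4, 0], "spin": 0}, {"translation": [-0.06, 5.5, 0], "spin": 0}, {"translation": [-0.06, 6.4, 0], "spin": 0}, {"translation": [-0.06, 6.4, 0], "spin": 0}, {"translation": [-0.06, 6.4, 0], "spin": 0}]}}

```text
t: 36.7
tcp_pos: [0.4616, -0.3467, 0.2561]
tool_rot: [1.0, -0.0, -0.001, -0.001]
wrist_force: [-0.3, 0.4, -0.4]
opening: 0.244
grasp_force: 49.3
```

```bash
cat > b.py <<'E'
from h import *
import sys
s=camera("scene");p=get_obs()["tcp_pos"];S=cv2.resize(s["image"][:,:,::-1],None,fx=6,fy=6,interpolation=cv2.INTER_CUBIC)
c=camera("top");T=cv2.resize(c["image"][:,:,::-1],None,fx=4,fy=4,interpolation=cv2.INTER_CUBIC)
dot=lambda I,cam,q,k,col:cv2.circle(I,tuple(int(a*k+k/2) for a in proj(cam,q)),3,col,-1)
for q,col in[(p-[0,0,.1073],(0,0,255)),((.462,-.3475,.1),(255,0,0)),((.552,-.339,.12),(255,0,0)),((.372,-.356,.14),(255,0,0))]:
    dot(S,s,q,6,col);dot(T,c,q,4,col)
u,v=proj(s,(.462,-.3475,.12));u=int(u*6);v=int(v*6);a=S[v-300:v+220,max(0,u-230):u+230]
u,v=proj(c,(.462,-.3475,.1));u=int(u*4);v=int(v*4);b=T[v-260:v+260,u-150:u+150]
cv2.imwrite(sys.argv[1],np.hstack([a,b]));print(p)
E
python3 b.py pics/b2.png; python3 stubs.py
```

```text
[ 0.46184672 -0.34628815  0.25657621]
narrow expected px [408.7 243.9] blob [408.2 244.1] 722
mid expected px [403.2 206.4] blob [404.1 205.7] 895
wide expected px [414.3 282.1] blob [418.3 283.7] 1264
```

View pics/b2.png

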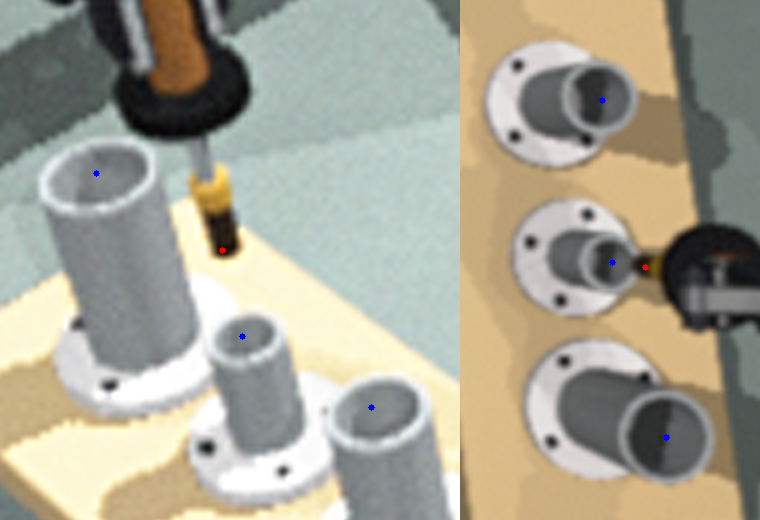

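The tip dot lies on the bristles (222,250), and the mouth dots fall inside the bores in both views. I insert into narrow, then middle, then wide.

Call:
{"method": "drive_tool", "body": {"commands": [{"translation": [0, 0, 0.3], "spin": 0}, {"translation": [0, 0, 0.8], "spin": 0}, {"translation": [0, 0, 1.3], "spin": 0}, {"translation": [0, 0, 1.5], "spin": 0}, {"translation": [0, 0, 1.59], "spin": 0}, {"translation": [0, 0, 1.59], "spin": 0}, {"translation": [0, 0, 1.59], "spin": 0}, {"translation": [0, 0, 1.59], "spin": 0}]}}

```text
t: 37.85
tcp_pos: [0.4622, -0.3476, 0.1785]
tool_rot: [1.0, -0.0, 0.0, 0.0]
wrist_force: [0.8, 0.4, -1.3]
opening: 0.246
grasp_force: 49.4
```

Call:
{"method": "drive_tool", "body": {"commands": [{"translation": [0, 0, 0], "spin": 0}, {"translation": [0, 0, -0.6], "spin": 0}, {"translation": [0, 0, -1.2], "spin": 0}, {"translation": [0, 0, -1.65], "spin": 0}, {"translation": [0, 0, -1.65], "spin": 0}, {"translation": [0.9, -0.1, -1.65], "spin": 0}, {"translation": [1.8, -0.17, -1.65], "spin": 0}, {"translation": [1.8, -0.17, -1.65], "spin": 0}]}}

```text
t: 38.85
tcp_pos: [0.5539, -0.3377, 0.2573]
tool_rot: [1.0, 0.001, -0.001, -0.001]
wrist_force: [0.4, 0.1, -1.6]
opening: 0.245
grasp_force: 49.4
```

Call:
{"method": "drive_tool", "body": {"commands": [{"translation": [0, 0, 0], "spin": 0}, {"translation": [0, 0, 0.3], "spin": 0}, {"translation": [0, 0, 0.8], "spin": 0}, {"translation": [0, 0, 1.15], "spin": 0}, {"translation": [0, 0, 1.26], "spin": 0}, {"translation": [0, 0, 1.26], "spin": 0}, {"translation": [0, 0, 1.26], "spin": 0}, {"translation": [0, 0, 1.26], "spin": 0}]}}

```text
t: 39.85
tcp_pos: [0.5522, -0.3391, 0.1981]
tool_rot: [1.0, -0.0, 0.001, 0.0]
wrist_force: [-0.8, 0.5, -1.0]
opening: 0.242
grasp_force: 49.4
```

Call:
{"method": "drive_tool", "body": {"commands": [{"translation": [0, 0, 0], "spin": 0}, {"translation": [0, 0, -0.6], "spin": 0}, {"translation": [0, 0, -1.2], "spin": 0}, {"translation": [0, 0, -1.65], "spin": 0}, {"translation": [0, 0, -1.65], "spin": 0}, {"translation": [-0.9, 0.1, -1.65], "spin": 0}, {"translation": [-2.0, 0.2, -1.65], "spin": 0}, {"translation": [-3.0, 0.3, -1.65], "spin": 0}]}}

```text
t: 40.85
tcp_pos: [0.4, -0.3533, 0.2782]
tool_rot: [1.0, 0.0, -0.001, -0.001]
wrist_force: [-0.8, -1.1, -0.7]
opening: 0.244
grasp_force: 49.4
```

Call:
{"method": "drive_tool", "body": {"commands": [{"translation": [-0.6, 0.04, 0], "spin": 0}, {"translation": [-0.6, 0.04, 0], "spin": 0}, {"translation": [-0.6, 0.04, 0], "spin": 0}, {"translation": [-0.6, 0.04, 0], "spin": 0}, {"translation": [-0.6, 0.04, 0], "spin": 0}, {"translation": [-0.6, 0.04, 0], "spin": 0}, {"translation": [-0.6, 0.04, 0], "spin": 0}, {"translation": [-0.6, 0.04, 0], "spin": 0}]}}

```text
t: 41.85
tcp_pos: [0.372, -0.3559, 0.2798]
tool_rot: [1.0, -0.0, 0.0, 0.0]
wrist_force: [-0.5, 0.1, -1.1]
opening: 0.241
grasp_force: 49.4
```

```bash
python3 b.py pics/b3.png; python3 stubs.py
```

```text
[ 0.37200055 -0.35589126  0.27980796]
narrow expected px [408.7 243.9] blob [408.3 244.1] 725
mid expected px [403.2 206.4] blob [404.1 205.7] 895
wide expected px [414.3 282.1] blob [417.6 283.4] 1221
```

View pics/b3.png

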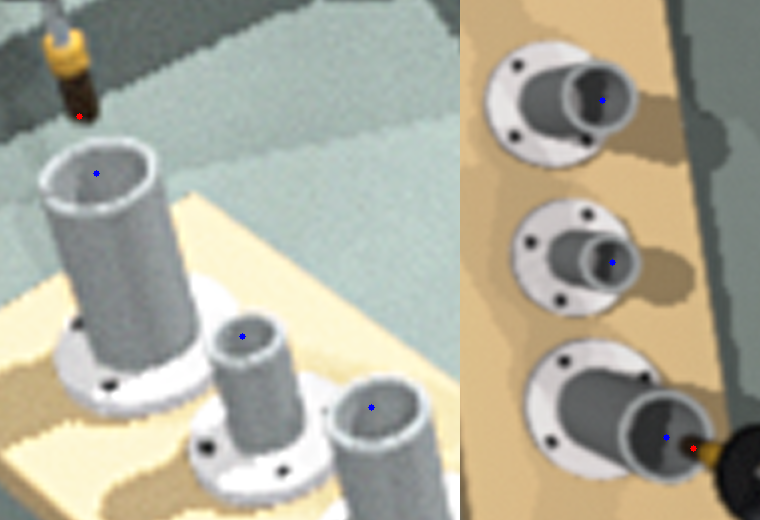

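Call:
{"method": "drive_tool", "body": {"commands": [{"translation": [0, 0, 0.3], "spin": 0}, {"translation": [0, 0, 0.8], "spin": 0}, {"translation": [0, 0, 1.15], "spin": 0}, {"translation": [0, 0, 1.28], "spin": 0}, {"translation": [0, 0, 1.28], "spin": 0}, {"translation": [0, 0, 1.28], "spin": 0}, {"translation": [0, 0, 1.28], "spin": 0}, {"translation": [0, 0, 1.28], "spin": 0}]}}

```text
t: 43.0
tcp_pos: [0.3721, -0.356, 0.2162]
tool_rot: [1.0, -0.0, 0.0, 0.0]
wrist_force: [0.8, 0.6, -1.2]
opening: 0.243
grasp_force: 49.4
```

Call:
{"method": "drive_tool", "body": {"commands": [{"translation": [0, 0, -0.4], "spin": 0}, {"translation": [0, 0, -0.9], "spin": 0}, {"translation": [0, 0, -1.28], "spin": 0}, {"translation": [0, 0, -1.28], "spin": 0}, {"translation": [0.7, -0.7, -1.28], "spin": 0}, {"translation": [1.5, -1.5, -1.28], "spin": 0}, {"translation": [2.3, -2.3, -1.28], "spin": 0}, {"translation": [3.1, -3.1, -1.28], "spin": 0}]}}

```text
t: 44.0
tcp_pos: [0.5278, -0.1994, 0.2786]
tool_rot: [1.0, -0.0, -0.001, -0.0]
wrist_force: [0.5, -0.9, -1.9]
opening: 0.246
grasp_force: 49.4
```

Call:
{"method": "drive_tool", "body": {"commands": [{"translation": [0.8, -0.8, 0], "spin": 0}, {"translation": [1.55, -1.44, 0], "spin": 0}, {"translation": [1.55, -1.44, 0], "spin": 0}, {"translation": [1.55, -1.44, 0], "spin": 0}, {"translation": [1.55, -1.44, 0.4], "spin": 0}, {"translation": [1.55, -1.44, 1.0], "spin": 0}, {"translation": [1.55, -1.44, 1.6], "spin": 0}, {"translation": [1.55, -1.44, 2.2], "spin": 0}]}}

```text
t: 45.0
tcp_pos: [0.6034, -0.1303, 0.169]
tool_rot: [1.0, -0.001, -0.0, 0.0]
wrist_force: [-0.4, 0.5, -0.8]
opening: 0.241
grasp_force: 49.4
```

Call:
{"method": "drive_tool", "body": {"commands": [{"translation": [0, 0, 0.4], "spin": 0}, {"translation": [0, 0, 0.6], "spin": 0}, {"translation": [0, 0, 0.6], "spin": 0}, {"translation": [0, 0, 0.6], "spin": 0}, {"translation": [0, 0, 0.6], "spin": 0}, {"translation": [0, 0, 0], "spin": 0}, {"translation": [0, 0, -1.0], "spin": 0}, {"translation": [0, 0, -2.0], "spin": 0}]}}

```text
t: 46.0
tcp_pos: [0.6044, -0.1288, 0.2717]
tool_rot: [1.0, 0.0, 0.0, 0.0]
wrist_force: [0.4, -0.1, -1.2]
opening: 0.242
grasp_force: 49.4
```

Call:
{"method": "drive_tool", "body": {"commands": [{"translation": [0, -1.0, 0], "spin": 0}, {"translation": [0, -2.1, 0], "spin": 0}, {"translation": [0, -3.2, 0], "spin": 0}, {"translation": [0, -4.3, 0], "spin": 0}, {"translation": [0.01, -5.2, 0], "spin": 0}, {"translation": [0.01, -5.42, 0], "spin": 0}, {"translation": [0.01, -5.42, 0], "spin": 0}, {"translation": [0.01, -5.42, 0], "spin": 0}]}}

```text
t: 47.0
tcp_pos: [0.6053, 0.1406, 0.2699]
tool_rot: [1.0, -0.001, 0.0, 0.0]
wrist_force: [-0.1, -0.2, -2.0]
opening: 0.243
grasp_force: 49.5
```

Call:
{"method": "drive_tool", "body": {"commands": [{"translation": [0, 0, 0], "spin": 0}, {"translation": [0, 0, 0.3], "spin": 0}, {"translation": [0, 0, 0.8], "spin": 0}, {"translation": [0, 0, 1.4], "spin": 0}, {"translation": [0, 0, 2.0], "spin": 0}, {"translation": [0, 0, 2.5], "spin": 0}, {"translation": [0, 0, 2.7], "spin": 0}, {"translation": [0, 0, 2.8], "spin": 0}]}}

```text
t: 48.0
tcp_pos: [0.605, 0.1418, 0.1293]
tool_rot: [1.0, -0.0, -0.0, 0.0]
wrist_force: [0.8, 0.4, -1.2]
opening: 0.244
grasp_force: 49.5
```

Call:
{"method": "drive_tool", "body": {"commands": [{"translation": [0, 0, 0.05], "spin": 0}, {"translation": [0, 0, 0.1], "spin": 0}, {"translation": [0, 0, 0.13], "spin": 0}, {"translation": [0, 0, 0.14], "spin": 0}, {"translation": [0, 0, 0.14], "spin": 0}, {"translation": [0, 0, 0.14], "spin": 0}, {"translation": [0, 0, 0.14], "spin": 0}, {"translation": [0, 0, 0.14], "spin": 0}]}}

```text
t: 49.0
tcp_pos: [0.6051, 0.1421, 0.1228]
tool_rot: [1.0, -0.0, 0.0, 0.0]
wrist_force: [0.2, -0.4, -1.6]
opening: 0.246
grasp_force: 49.5
```

Call:
{"method": "drive_tool", "body": {"commands": [{"translation": [0, 0, 0], "spin": 0}, {"translation": [0, 0, 0], "spin": 0}, {"translation": [0, 0, 0], "spin": 0}, {"translation": [0, 0, 0], "spin": 0}, {"translation": [0, 0, 0], "spin": 0}, {"translation": [0, 0, 0], "spin": 0}, {"translation": [0, 0, -0.5], "spin": 0}, {"translation": [0, 0, -1.5], "spin": 0}], "hand": 0}}

```text
t: 50.0
tcp_pos: [0.6038, 0.1419, 0.1963]
tool_rot: [1.0, -0.0, -0.003, 0.0]
wrist_force: [1.5, -0.5, -0.4]
opening: 0.998
grasp_force: 0.0
```

Call:
{"method": "drive_tool", "body": {"commands": [{"translation": [0, 0, -0.6], "spin": 0}, {"translation": [-0.7, 0.6, -0.6], "spin": 0}, {"translation": [-1.5, 1.2, -0.6], "spin": 0}, {"translation": [-2.3, 1.9, -0.6], "spin": 0}, {"translation": [-3.0, 2.5, -0.6], "spin": 0}, {"translation": [-3.4, 2.84, -0.6], "spin": 0}, {"translation": [-3.4, 2.84, -0.6], "spin": 0}, {"translation": [-3.4, 2.84, -0.6], "spin": 0}]}}

```text
t: 51.0
tcp_pos: [0.4358, 0.0004, 0.2281]
tool_rot: [1.0, -0.0, 0.001, 0.0]
wrist_force: [0.7, -1.1, -0.3]
opening: 0.999
grasp_force: 0.0
```

```bash
python3 chk.py pics/s5.png;python3 stubs.py; python3 - <<'E'
from h import *
c=camera("top");S=cv2.resize(c["image"][125:315,170:460,::-1],None,fx=2.75,fy=2.75,interpolation=cv2.INTER_CUBIC);print(get_obs()["tcp_pos"])
s=cv2.imread("pics/s5.png")[180:460,130:600];cv2.imwrite("pics/m5.png",cv2.resize(s,(790,471)))
E
```

```text
narrow 362 28.9
mid 419 31.0
lid 261 25.6
brush 2 11.7
narrow expected px [408.7 243.9] blob [417.7 235.1] 737
mid expected px [403.2 206.4] blob [404.1 205.7] 894
wide expected px [414.3 282.1] blob [418.1 283.7] 1249
[0.4356736  0.0006272  0.22763923]
```

View pics/m5.png

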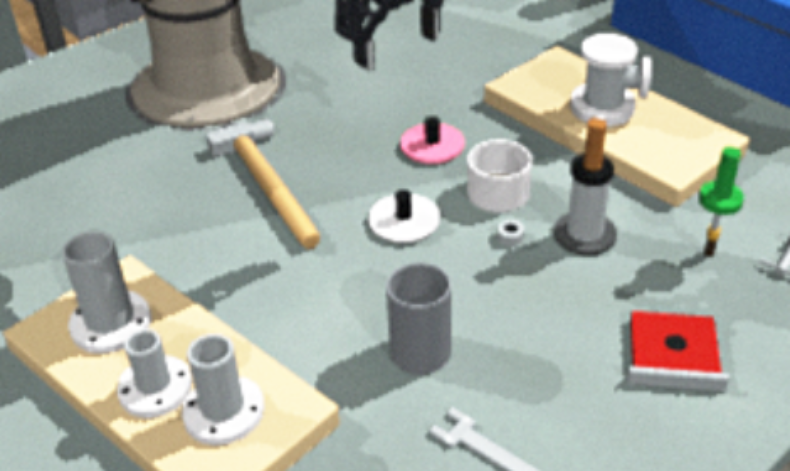

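The knock came after the brushing: the narrow stub slid about 3 cm but still stands well on the slab, and it lies off the lid's route. The brush is seated. Now the lid goes back.

Call:
{"method": "drive_tool", "body": {"commands": [{"translation": [0, 0, 0.8], "spin": 0}, {"translation": [0, 0, 1.8], "spin": 0}, {"translation": [0, 0, 2.8], "spin": 0}, {"translation": [0, 0, 3.6], "spin": 0}, {"translation": [0, 0, 4.1], "spin": 0}, {"translation": [0, 0, 4.2], "spin": 0}, {"translation": [0, 0, 4.2], "spin": 0}, {"translation": [0, 0, 4.2], "spin": 0}]}}

```text
t: 52.15
tcp_pos: [0.4359, 0.0001, 0.0187]
tool_rot: [1.0, 0.0, 0.001, 0.0]
wrist_force: [-0.1, 0.6, 0.2]
opening: 1.0
grasp_force: 0.0
```

Call:
{"method": "drive_tool", "body": {"commands": [{"translation": [0, 0, 0], "spin": 0}, {"translation": [0, 0, 0], "spin": 0}, {"translation": [0, 0, 0], "spin": 0}, {"translation": [0, 0, 0], "spin": 0}, {"translation": [0, 0, 0], "spin": 0}, {"translation": [0, 0, 0], "spin": 0}, {"translation": [0, 0, 0], "spin": 0}, {"translation": [0, 0, 0], "spin": 0}], "hand": 1, "squeeze": 40}}

```text
t: 53.15
tcp_pos: [0.4351, 0.0001, 0.0181]
tool_rot: [1.0, -0.0, 0.0, 0.0]
wrist_force: [-1.4, 0.7, 5.5]
opening: 0.248
grasp_force: 38.9
```

Call:
{"method": "drive_tool", "body": {"commands": [{"translation": [0, 0, -0.5], "spin": 0}, {"translation": [0, 0, -1.4], "spin": 0}, {"translation": [0, 0, -2.2], "spin": 0}, {"translation": [0, 0, -2.2], "spin": 0}, {"translation": [0.3, -0.9, -2.2], "spin": 0}, {"translation": [0.5, -1.7, -2.2], "spin": 0}, {"translation": [0.8, -2.54, -2.2], "spin": 0}, {"translation": [0.8, -2.54, -2.2], "spin": 0}]}}

```text
t: 54.15
tcp_pos: [0.4748, 0.1293, 0.1261]
tool_rot: [1.0, 0.002, -0.001, -0.0]
wrist_force: [-0.8, -0.8, -1.9]
opening: 0.243
grasp_force: 39.6
```

Call:
{"method": "drive_tool", "body": {"commands": [{"translation": [0, 0, 0], "spin": 0}, {"translation": [0, 0, 0.3], "spin": 0}, {"translation": [0, 0, 0.7], "spin": 0}, {"translation": [0, 0, 1.0], "spin": 0}, {"translation": [0, 0, 1.1], "spin": 0}, {"translation": [0, 0, 1.17], "spin": 0}, {"translation": [0, 0, 1.2], "spin": 0}, {"translation": [0, 0, 1.2], "spin": 0}]}}

```text
t: 55.15
tcp_pos: [0.4753, 0.1271, 0.0682]
tool_rot: [1.0, -0.0, 0.0, -0.0]
wrist_force: [-0.4, 0.4, -1.1]
opening: 0.243
grasp_force: 39.9
```

Call:
{"method": "drive_tool", "body": {"commands": [{"translation": [0, 0, 0], "spin": 0}, {"translation": [0, 0, 0], "spin": 0}, {"translation": [0, 0, 0], "spin": 0}, {"translation": [0, 0, 0], "spin": 0}, {"translation": [0, 0, 0], "spin": 0}, {"translation": [0, 0, 0], "spin": 0}, {"translation": [0, 0, 0], "spin": 0}, {"translation": [0, 0, 0], "spin": 0}]}}

```text
t: 56.15
tcp_pos: [0.4753, 0.1271, 0.0681]
tool_rot: [1.0, -0.0, 0.0, 0.0]
wrist_force: [-1.0, -0.8, 5.5]
opening: 0.243
grasp_force: 40.1
```

Call:
{"method": "drive_tool", "body": {"commands": [{"translation": [0, 0, 0], "spin": 0}, {"translation": [0, 0, 0], "spin": 0}, {"translation": [0, 0, 0], "spin": 0}, {"translation": [0, 0, 0], "spin": 0}, {"translation": [0, 0, 0], "spin": 0}, {"translation": [0, 0, -0.5], "spin": 0}, {"translation": [0, 0, -1.5], "spin": 0}, {"translation": [0, 0, -2.5], "spin": 0}], "hand": 0}}

```text
t: 57.15
tcp_pos: [0.4747, 0.127, 0.194]
tool_rot: [1.0, -0.0, -0.0, 0.0]
wrist_force: [1.7, 0.3, -0.7]
opening: 0.999
grasp_force: 0.0
```

Call:
{"method": "drive_tool", "body": {"commands": [{"translation": [0, 0, -1.0], "spin": 0}, {"translation": [-0.5, 0.8, -1.0], "spin": 0}, {"translation": [-1, 1.6, -1.0], "spin": 0}, {"translation": [-1.2, 2, -1.0], "spin": 0}, {"translation": [-1.2, 2, -1.0], "spin": 0}, {"translation": [-1.2, 2, -1.0], "spin": 0}, {"translation": [-1.2, 2, -1.0], "spin": 0}, {"translation": [-1.2, 2, -1.0], "spin": 0}]}}

```text
t: 58.15
tcp_pos: [0.4152, 0.0277, 0.2426]
tool_rot: [1.0, 0.0, -0.0, -0.0]
wrist_force: [-0.7, -0.0, 0.0]
opening: 1.0
grasp_force: 0.0
```

```bash
python3 chk.py pics/s6.png;python3 stubs.py; python3 look.py pics/l6.png; python3 - <<'E'
import cv2,numpy as np
a=cv2.imread("pics/s6.png")[180:460,330:610];b=cv2.imread("pics/l6.png")[:,:390]
cv2.imwrite("pics/m6.png",np.hstack([cv2.resize(a,(400,400)),b[:400]]))
E
```

```text
narrow 354 25.6
mid 411 30.2
lid 10 8.6
brush 1 11.1
narrow expected px [408.7 243.9] blob [417.7 235.2] 737
mid expected px [403.2 206.4] blob [404.2 205.7] 896
wide expected px [414.3 282.1] blob [418.2 283.6] 1256
```

View pics/m6.png

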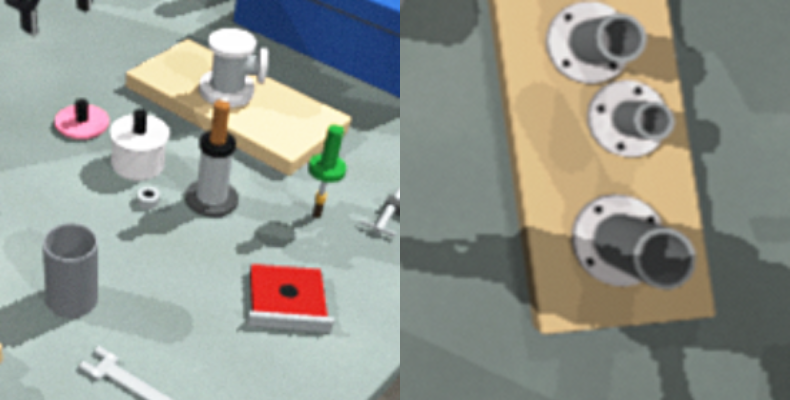

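The lid is on the tin (138,145), the brush is seated in its jar (218,140), and all three stubs stand on the slab.

```bash
python3 -c "
from plant import sign_off
print(sign_off())"
```

```text
the job is handed in; nothing more can be done
None
```

The job is done and handed in: all three stubs stand on the right slab, brushed narrow to wide after the flux dip, the brush is rinsed and back in its jar, and the lid is on the tin; the narrow stub was knocked about 3 cm after its brushing but still stands on the slab.

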